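# Aim the sprung camera hood at its reference tile

### The arm

A 6-joint arm with a two-finger parallel gripper is mounted at the origin on a cart in front of the work surface, level with it; the furniture and walls round the work are solid. World frame = base frame: x ahead of the robot, y to its left, z up, the work surface at z = 0. Lengths are in m, angles in rad, forces in N, time in s.
With the tool pointing down it reaches from about 0.35 to 0.975 m from the base axis. Payload 4.9 kg.
Tool frame: the origin (TCP) lies on the mounting face of the last link; the fingertips stand 173 mm ahead of it and the grasp point (between the pads) lies 155 mm ahead of it; z points along the fingers, y is the line along which they close (so a half turn about z gives the same grasp; the last joint's range is limited). The gripper opens to 85 mm and grips with 20 to 120 N. Pads are 22 mm wide; open, the fingers measure 114 mm over their backs; the gripper's body (76 mm by 85 mm) begins 54 mm behind the grasp point. The pads swing forward as they close: fully open they stand 13 mm farther back than shut.
Start: joints at [1.169, 0.053, 1.613, -0, 1.476, -0.119], TCP at [0.174, 0.6, 0.405] pointing down, gripper open.
Joint ranges: [-3.01, 3.01], [-1.01, 2.22], [0.06, 2.58], [-1.02, 4.17], [0.09, 2.62], [-3.14, 3.14]. Speed limits (rad/s): [2.57, 2.57, 3.14, 3.14, 3.14, 3.14].

### API

Orientations are given as a rotation vector (axis times angle).
In Python, from station import monitor, eyes, finish_job gives the robot as it stands. The module is installed in compiled form; this text tells all that it offers.
- The arm moves only by the tool step_arm, never from a script. Its argument "commands" is a list of rows, each a list of 3 entries, a list of its own where there are three numbers: the opening in per cent of the stroke, from 0 (shut) to 100 (fully open), then the shift along the tool's x, y, z in mm, then the turn about the tool's z in degrees. In form: [[hand, [x, y, z], yaw], ...]. A call has 1 to 12 rows; each row is the pose to reach, as a shift and turn from the pose commanded when the call began, along the tool's axes at that moment; what a row does not reach only later rows make up. A row lasts 1/8 s, in which the tool goes at most 62.5 mm and 10.7 degrees, less where a joint would pass 70% of its speed; a pose out of reach is approached as far as the arm can. A call with a gripper value outside its range is refused whole. The fingers move at their own pace and stop on an object; "squeeze" is the grip in N (left out, the last holds). Time passes only in rows, so rows that repeat a pose let the fingers close. It gives the time, the measured TCP pose, the force, the opening and the grip force at its end, in the units of the state.
- monitor.get_obs(): the state, without advancing time (a new reading comes with each control period).
- eyes.get_image(name): name is "scene" or "top" or "wrist"; returns the picture (384x512x3 uint8, red, green, blue); there is no depth.
- eyes.camera_info(name): a dict with "camera_matrix" (3x3 intrinsics, pixels), "extrinsics" (4x4, takes a point from camera to world coordinates). Camera axes: x right, y down, z forward; pixel columns grow to the right and rows downward; lengths in m; the calibration is good to about 2 mm. A picture is of the moment at which its call begins: read the wrist's pose just before it. camera_info takes no time and is no camera call; for the wrist camera it gives the pose at the moment of the call.
- finish_job(): hands the job in; it is judged then, once.
The state is a dict: "t": time; "q": joint angles; "dq": joint speeds; "effort": joint torques, N m; "tool_pos": TCP position; "tool_rot": TCP orientation; "contact_force": force on the tool from outside, world axes, zero at the start; "wrist_torque": the same for the moment, N m; "opening": finger opening in m; "grip_force": force on a finger pad.
Only numpy, scipy, OpenCV 4.12 (cv2) and the standard library are available. Lean on these libraries where they do the work, as an engineer would, in place of code of your own. Each camera call takes 0.05 s, during which the arm holds its last target. There are 200 camera calls.

### The job

Set the white reference tile face up in the pocket on the front sill of the colour viewer and press it down so that it sits level. Then raise the viewer's sprung hood by its bar past its balance point, bring it back and hold it just below that point (no more than about ten degrees short of it), so that the lens inside looks out at the tile; finish while still holding the hood there, steady. Do not disturb the brown dropper bottle or the small white lens box.

Things in the scene. Friction and masses are not known exactly. Their poses are not given: they have to be found in the camera images.
- viewer: Colour viewer, a fixed grey tray housing 170 (x) x 150 (y) x 60 mm; origin on the table under the tray's centre, x from its front to its rear, z up. In front of the tray (x -85 to -221 mm) is a sill 130 mm wide, 30 mm high, with the tile pocket. On the tray lies the white hood: closed, it covers x -83 to 83, y -70 to 70, z 62 to 112 mm, with a grey camera module on top up to z 125 mm.
- pocket (a point): Centre of the pocket floor on top of the sill, 172 mm in front of the viewer's origin, 30 mm above the table; axes as the viewer's. 65 x 65 mm at its floor, bounded by four aluminium corner angles 6.5 mm high whose inner faces slope outward at 45 degrees; the middle 50 mm of every side is open, so fingers can stand beside the tile on the sill. Fingers on the y sides stay clear of the hood's bar.
- tile_center (a point): Centre (half-way up) of the loose reference tile, 60 x 60 x 8 mm, about 60 g, black with a white ceramic face on top (+z); x and y along its edges. It lies face up on the table to the right of the power supply. Seated in the pocket, its centre is 4 mm above the pocket floor and its edges are parallel to the viewer's (any quarter turn will do).
- hood (a joint): Angle of the hood about its rear hinge, rad: 0 closed (the start), growing as its front rises, stop at 1.70. Its balance point is 1.00 rad (57 degrees; there the yellow pointer meets the red mark on the round hinge cheeks): let go below, it falls shut; above, it swings fully open. Lifting at the bar takes about 2.1 N from closed, nearly nothing close to the balance.
- hood_handle (a point): Centre of the hood's round steel bar handle, 11 mm thick, 100 mm long, along the viewer's y, on two posts 45 mm either side of the centre, 45 mm in front of the hood's face. Closed, it is 128 mm in front of the viewer's origin, 60 mm above the sill. It moves on a circle of radius 215 mm about the hinge, at q + 0.140 rad above the horizontal (q: hood angle). It can turn in pinching fingers.
- hood_axis (a point): Middle of the hood's hinge axis, 85 mm behind the viewer's origin and 60 mm above the table; the axis runs along the viewer's y.
- dropper: Brown dropper bottle, 33 x 34 x 102 mm, loose bystander; origin at the centre of its underside.
- lens_box: Small white lens box, 47 x 45 x 19 mm, loose bystander; origin at the centre of its underside.
Mind the look-alikes: they are no part of the job. Of the things that look like the part that bears tile_center, the smaller one is meant.

How it is judged:
By the outcome, as a careful person would: the job done as asked, in the order asked, and still so for the second after the job is handed in, while the arm keeps its last pose, push and grip.
It also fails if it takes over 67 s, if anything falls off the work surface, if the arm or the gripper's body presses on something with over 40 N, if the wrist force passes 120 N, or if a joint passes its speed limit or range.

## Working session

There is one attempt and no reset: what is moved stays moved. The work goes in short steps, Python scripts to look and compute and a tool call to move; the robot and the scene stay as the last step left them, time stands still between calls to the robot, and variables do not carry over. Pictures are saved under pics/ and viewed, at most 10 in all, crops included, and the job is handed in when it is done.

Besides the shell and the picture viewer there is one more tool, called after "Emit:" as a command line: name --argument value ..., lists and objects as JSON in quotes. step_arm: Moves the arm, as the interface text tells. Its arguments: {"type":"object","properties":{"commands":{"type":"array"},"squeeze":{"type":"number"}},"required":["commands"]}

```bash
mkdir -p pics
cat > h.py <<'E'
import numpy as np, cv2
from scipy.spatial.transform import Rotation as R
from station import monitor, eyes, finish_job
def grab(n,f=None):
    i=eyes.camera_info(n); im=eyes.get_image(n)
    if f: cv2.imwrite('pics/'+f,im[:,:,::-1])
    return im,i
def ray(i,u,v,z):
    K=np.array(i['camera_matrix']);T=np.array(i['extrinsics'])
    d=T[:3,:3]@np.linalg.solve(K,[u,v,1]);o=T[:3,3]
    return o+d*(z-o[2])/d[2]
def proj(i,p):
    K=np.array(i['camera_matrix']);T=np.array(i['extrinsics'])
    c=T[:3,:3].T@(np.array(p)-T[:3,3]);c=K@c;return c[:2]/c[2]
E
python3 - <<'E'
from h import *
a,i=grab('scene');b,j=grab('top')
cv2.imwrite('pics/s1.png',a[:,:,::-1]);cv2.imwrite('pics/t1.png',b[:,:,::-1])
np.savez('a.npz',a=a,b=b)
np.set_printoptions(precision=3,suppress=True)
print(i,j)
o=monitor.get_obs();print(o)
E
```

```text
{'camera_matrix': array([[372.74 ,   0.   , 261.24 ],
       [  0.   , 372.74 , 191.476],
       [  0.   ,   0.   ,   1.   ]]), 'extrinsics': array([[ 0.604, -0.467,  0.646, -0.292],
       [-0.797, -0.374,  0.475, -0.671],
       [ 0.02 , -0.801, -0.598,  0.859],
       [ 0.   ,  0.   ,  0.   ,  1.   ]])} {'camera_matrix': array([[457.149,   0.   , 255.448],
       [  0.   , 457.149, 197.212],
       [  0.   ,   0.   ,   1.   ]]), 'extrinsics': array([[-0.015, -0.979,  0.202,  0.206],
       [-1.   ,  0.014, -0.006, -0.047],
       [ 0.003, -0.202, -0.979,  1.993],
       [ 0.   ,  0.   ,  0.   ,  1.   ]])}
{'t': 0.1, 'q': array([ 1.169,  0.053,  1.614,  0.   ,  1.476, -0.119]), 'dq': array([ 0.001, -0.001, -0.002,  0.   ,  0.   ,  0.001]), 'effort': array([  0.   , -39.49 , -37.136,  -0.   ,   0.004,  -0.   ]), 'tool_pos': array([0.174, 0.6  , 0.404]), 'tool_rot': array([-0.443, -3.11 ,  0.003]), 'contact_force': array([-0.615, -1.033, -0.323]), 'wrist_torque': array([-0.007, -0.057,  0.001]), 'grip_force': 0.0, 'opening': 0.08530964371492962}
```

View pics/s1.png

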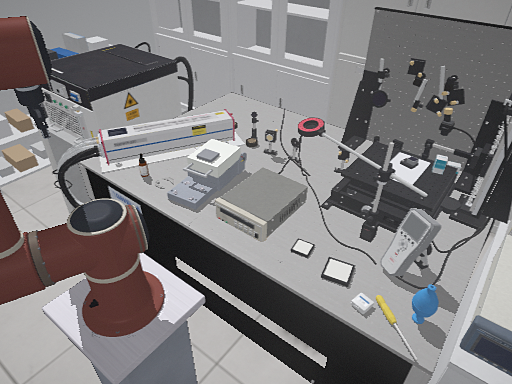

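View pics/t1.png

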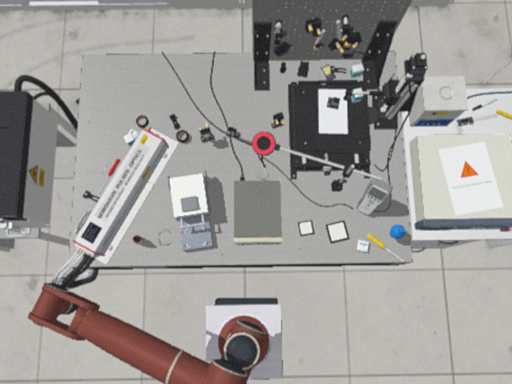

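The scene image shows two black-edged white squares to the right of the power supply, at (302,247) and (338,271); in the top image they are at (306,228) and (337,231). The left one is smaller and fits the description. The lens box is at top (363,246), the dropper at top (137,240), and the viewer at top (190,212) with its sill toward the robot.

Run:
```python
from h import *
d=np.load('a.npz');a,b=d['a'],d['b']
i=eyes.camera_info('scene');j=eyes.camera_info('top')
c1=cv2.resize(b[160:260,150:360],None,fx=3.8,fy=3.8,interpolation=cv2.INTER_CUBIC)
c2=cv2.resize(a[130:290,160:365],None,fx=3.8,fy=3.8,interpolation=cv2.INTER_CUBIC)[:, :798]
cv2.imwrite('pics/c1.png',c1[:,:,::-1]);cv2.imwrite('pics/c2.png',cv2.resize(c2,(740,578))[:,:,::-1])
for nm,im,inf,pts in(('top',b,j,[(306,228),(337,231),(363,246)]),('scene',a,i,[(302,247),(338,271),(363,303)])):
    m=(im.min(2)>185).astype(np.uint8)
    n,l,s,c=cv2.connectedComponentsWithStats(m)
    for p in pts:
        k=l[p[1],p[0]]
        if not k: print('no',p,im[p[1],p[0]]);continue
        cs=max(cv2.findContours((l==k).astype(np.uint8),0,1)[0],key=cv2.contourArea)
        P=np.array([ray(inf,u,v,.008)[:2] for u,v in cs[:,0]]).astype(np.float32)*1000
        print(nm,p,s[k],ray(inf,*c[k],.008).round(4),cv2.minAreaRect(P))
```

```text
top (306, 228) [300 222  12  12 118] [ 0.4764 -0.2764  0.008 ] ((476.0640869140625, -276.1225891113281), (47.24225616455078, 47.66426086425781), 7.158233165740967)
top (337, 231) [328 223  19  18 234] [ 0.4577 -0.4136  0.008 ] ((457.747314453125, -413.5547180175781), (66.56151580810547, 66.2211685180664), 13.087026596069336)
top (363, 246) [356 239  13  13 107] [ 0.3962 -0.5189  0.008 ] ((396.8806457519531, -519.0311279296875), (48.223445892333984, 47.1567268371582), 76.91572570800781)
scene (302, 247) [293 240  20  15 174] [ 0.4742 -0.2763  0.008 ] ((474.7803039550781, -275.9492492675781), (49.777870178222656, 49.353816986083984), 8.678792953491211)
scene (338, 271) [324 259  29  23 404] [ 0.4578 -0.4123  0.008 ] ((458.4138488769531, -411.77581787109375), (67.98576354980469, 69.09285736083984), 12.45493221282959)
scene (363, 303) [350 292  24  18 200] [ 0.3973 -0.5169  0.008 ] ((395.8734436035156, -516.6318969726562), (44.09760665893555, 51.79875183105469), 78.19715118408203)
```

View pics/c1.png

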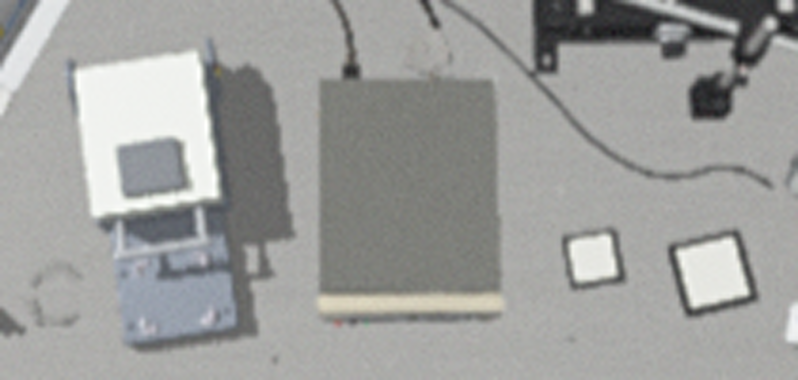

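View pics/c2.png

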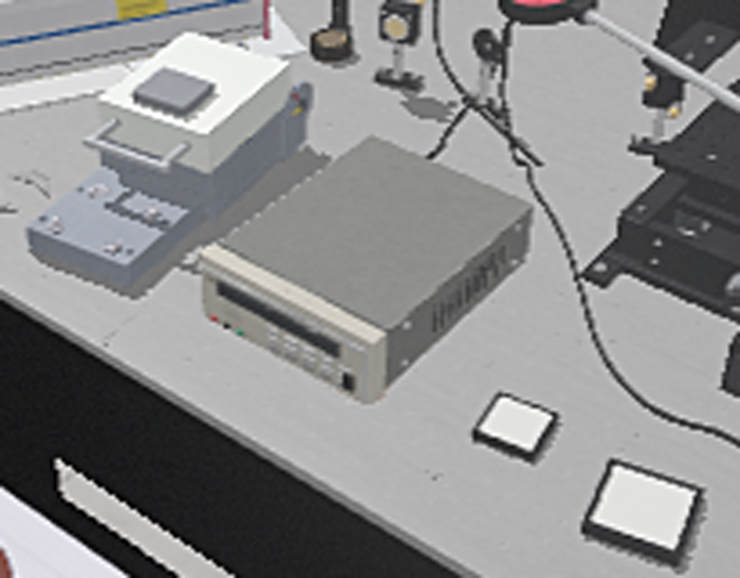

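Confirmed: the small tile is the left one (crop 1 (593,258); crop 2 (515,425)), and the larger one on the right is the look-alike. The viewer's hood corners in crop 1 are (75,70), (197,52), (222,203) and (97,218). Next I compute the viewer pose and the first move.

```bash
cat >> h.py <<'E'
def plan(p,yaw,tip=.155):
    """tool shift (mm) and turn (deg) to bring grasp point to p with tool x along world yaw (deg)"""
    o=monitor.get_obs();M=R.from_rotvec(o['tool_rot']).as_matrix()
    t=np.array(p)+[0,0,tip]
    cur=np.degrees(np.arctan2(M[1,0],M[0,0]))
    dy=-((yaw-cur+180)%360-180)
    return (M.T@(t-o['tool_pos'])*1000).round(1),round(dy,2)
E
python3 - <<'E'
from h import *
j=eyes.camera_info('top');i=eyes.camera_info('scene')
f=lambda u,v,z:ray(j,150+u/3.8,160+v/3.8,z)[:2]
H=[f(*p,.112) for p in[(75,70),(197,52),(222,203),(97,218)]]
print(np.round(H,3))
rl,rr,fr,fl=H
c=sum(H)/4;d1=(rl+rr-fr-fl);d2=(rl+fl-rr-fr)
print('c',c,np.linalg.norm(d1)/2,np.linalg.norm(d2)/2,np.degrees([np.arctan2(d1[1],d1[0]),np.arctan2(-d2[0],d2[1])]))
y=np.radians(8);print('pocket', c-.172*np.array([np.cos(y),np.sin(y)]))
# corner screws from crop1 as check z=.035
print('screws',np.round([f(*p,.036) for p in[(143,265),(203,258),(212,314),(147,325)]],3), np.mean([f(*p,.036) for p in[(143,265),(203,258),(212,314),(147,325)]],0))
print('bar',f(117,252,.09),f(208,240,.09))
s=lambda u,v,z:ray(i,160+u/(740/205),130+v/(578/160),z)[:2]
print('scene screws',np.mean([s(*p,.036) for p in[(97,190),(153,214),(53,226),(114,249)]],0),'bar',(s(88,137,.09)+s(185,155,.09))/2)
print(plan([.475,-.276,.2],188))
E
```

```text
[[0.68  0.303]
 [0.699 0.167]
 [0.528 0.138]
 [0.513 0.275]]
c [0.60486186 0.22079909] 0.1717196256315645 0.13723553421449933 [9.51032668 6.99228377]
pocket [0.43453575 0.19686131]
screws [[0.471 0.235]
 [0.478 0.167]
 [0.414 0.156]
 [0.403 0.229]] [0.44116172 0.19683211]
bar [0.47814943 0.25592025] [0.49004285 0.15565164]
scene screws [0.43361484 0.19316661] bar [0.49471317 0.20269341]
(array([-533.2, -757.1,   49.8]), np.float64(-24.2))
```

Emit:
step_arm --commands '[[100,[-20,-18,0],0],[100,[-60,-54,0],0],[100,[-102,-92,0],0],[100,[-145,-131,0],-2],[100,[-188,-170,0],-6],[100,[-230,-209,0],-10],[100,[-273,-250,0],-14],[100,[-315,-290,0],-18],[100,[-350,-335,0],-22],[100,[-375,-385,0],-24],[100,[-395,-440,0],-24],[100,[-415,-495,0],-24]]'

```text
t: 1.6
tool_pos: [0.4344, 0.0072, 0.4043]
tool_rot: [0.214, -3.134, -0.0]
contact_force: [0.3, -0.3, 0.3]
opening: 0.0855
grip_force: 0.0
```

Run:
```python
from h import *
o=monitor.get_obs();print(o['t'],o['tool_pos'],o['q'])
print(plan([.475,-.276,.16],188))
```

```text
1.6 [0.43441911 0.00722875 0.40434747] [-1.54992239e-01 -4.31915413e-01  2.03410153e+00  4.17696372e-05
  1.53944978e+00 -1.86202792e+00]
(array([  -1.7, -286.1,   89.3]), np.float64(-0.19))
```

Emit:
step_arm --commands '[[100,[0,-40,5],0],[100,[0,-85,15],0],[100,[0,-130,30],0],[100,[0,-175,50],0],[100,[0,-220,70],0],[100,[0,-260,85],0],[100,[-2,-286,89],0],[100,[-2,-286,89],0],[100,[-2,-286,89],0]]'

```text
t: 2.72
tool_pos: [0.4754, -0.2735, 0.3155]
tool_rot: [0.214, -3.134, -0.001]
contact_force: [-0.2, -0.5, 0.5]
opening: 0.0855
grip_force: 0.0
```

Run:
```python
from h import *
w,i=grab('wrist','w1.png');o=monitor.get_obs();print(o['tool_pos'],i)
np.save('w1.npy',w)
m=(w.min(2)>170).astype(np.uint8);n,l,s,c=cv2.connectedComponentsWithStats(m)
for k in range(1,n):
  if s[k][4]>300:
    cs=max(cv2.findContours((l==k).astype(np.uint8),0,1)[0],key=cv2.contourArea)
    P=np.array([ray(i,u,v,.008)[:2] for u,v in cs[:,0]]).astype(np.float32)*1000
    print(s[k],cv2.minAreaRect(P))
print(plan([.475,-.276,.16],188))
```

```text
[ 0.47548255 -0.27324525  0.31574334] {'camera_matrix': array([[308.54709887,   0.        , 254.52930415],
       [  0.        , 308.54709887, 192.24314194],
       [  0.        ,   0.        ,   1.        ]]), 'extrinsics': array([[-1.35198071e-01,  9.51144045e-01,  2.77572491e-01,
         4.05213876e-01],
       [ 9.90818558e-01,  1.29857789e-01,  3.76236649e-02,
        -2.82179145e-01],
       [-2.59425226e-04,  2.80110622e-01, -9.59967693e-01,
         2.84441271e-01],
       [ 0.00000000e+00,  0.00000000e+00,  0.00000000e+00,
         1.00000000e+00]])}
[  55  104   91   78 4761] ((457.7931213378906, -413.57733154296875), (66.51031494140625, 69.21300506591797), 12.494867324829102)
[ 224  155   55   52 2730] ((474.975341796875, -276.04449462890625), (48.52867126464844, 49.19709777832031), 7.775172233581543)
(array([ 0.9, -2.7,  0.7]), np.float64(-0.16))
```

View pics/w1.png

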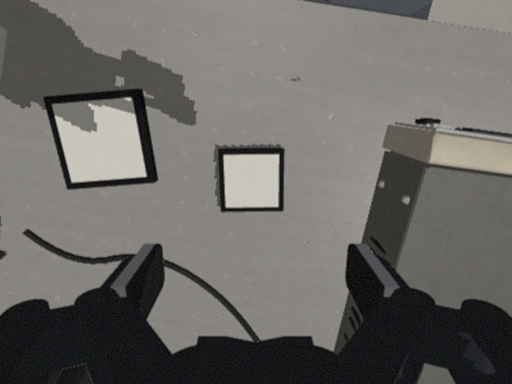

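The wrist view shows the small tile at (252,180), the large look-alike at (103,138), and the power supply well to the right. The tile sits at (0.475, -0.276), yaw 7.8°.

Emit:
step_arm --commands '[[80,[1,-3,10],0],[80,[1,-3,35],0],[80,[1,-3,65],0],[80,[1,-3,95],0],[80,[1,-3,120],0],[80,[1,-3,135],0],[80,[1,-3,140],0],[80,[1,-3,140],0],[80,[1,-3,140],0]]'

```text
t: 3.9
tool_pos: [0.4755, -0.2775, 0.1769]
tool_rot: [-0.214, 3.133, -0.002]
contact_force: [-0.7, 1.2, 0.6]
opening: 0.0686
grip_force: 0.0
```

Run:
```python
from h import *
w,i=grab('wrist','w2.png');o=monitor.get_obs();print(o['tool_pos'],o['contact_force'],o['opening'])
print(plan([.475,-.276,.015],187.8))
```

```text
[ 0.47544502 -0.27752564  0.17686309] [0.41127118 0.25547195 0.81782039] 0.06811238781726828
(array([0.2, 1.6, 6.9]), np.float64(0.0))
```

View pics/w2.png

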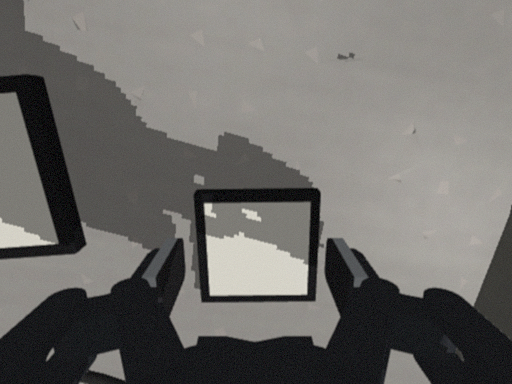

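The tile (195–320 px) is centred between the fingers, so I descend with care.

Emit:
step_arm --commands '[[80,[0,1,3],0],[80,[0,1,5],0],[80,[0,1,7],0],[80,[0,1,7],0]]'

```text
t: 4.45
tool_pos: [0.4747, -0.2761, 0.1684]
tool_rot: [0.214, -3.134, -0.001]
contact_force: [0.6, 0.1, 0.4]
opening: 0.0684
grip_force: 0.0
```

Emit:
step_arm --commands '[[80,[0,0,1],0],[80,[0,0,2],0],[80,[0,0,2],0]]'

```text
t: 4.82
tool_pos: [0.4748, -0.2762, 0.1666]
tool_rot: [0.214, -3.134, -0.0]
contact_force: [-0.0, 0.3, 0.7]
opening: 0.0684
grip_force: 0.0
```

Emit:
step_arm --commands '[[60,[0,0,0],0],[60,[0,0,0],0],[50,[0,0,0],0],[50,[0,0,0],0],[50,[0,0,0],0]]' --squeeze 30

```text
t: 5.45
tool_pos: [0.4758, -0.277, 0.1687]
tool_rot: [-0.213, 3.132, -0.003]
contact_force: [-1.1, 0.0, 7.5]
opening: 0.0589
grip_force: 36.6
```

Emit:
step_arm --commands '[[50,[0,0,-10],0],[50,[0,0,-45],0],[50,[0,0,-90],0],[50,[0,0,-135],0],[50,[5,20,-170],0],[50,[10,60,-180],0],[50,[15,110,-180],0],[50,[20,160,-180],0],[50,[25,210,-180],0],[50,[30,260,-180],0],[50,[33,310,-180],0],[50,[33,360,-180],0]]'

```text
t: 6.95
tool_pos: [0.3923, 0.0774, 0.3468]
tool_rot: [-0.213, 3.134, -0.0]
contact_force: [0.6, -0.5, -0.8]
opening: 0.0591
grip_force: 32.7
```

Emit:
step_arm --commands '[[50,[0,50,0],0],[50,[0,90,0],0],[50,[0,112,0],0],[50,[0,112,0],0],[50,[0,112,0],0]]'

```text
t: 7.58
tool_pos: [0.3781, 0.1865, 0.3466]
tool_rot: [0.213, -3.134, 0.001]
contact_force: [-0.4, -0.5, -1.4]
opening: 0.0591
grip_force: 32.7
```

Run:
```python
from h import *
w,i=grab('wrist');o=monitor.get_obs();print(o['tool_pos'],o['opening'],o['grip_force'])
cv2.imwrite('pics/w3.png',cv2.resize(w,(800,600),interpolation=cv2.INTER_CUBIC)[:,:,::-1]);np.savez('w3.npz',w=w,K=i['camera_matrix'],T=i['extrinsics'])
```

```text
[0.37816037 0.18629309 0.34663231] 0.05890990029027433 32.74440586566925
```

View pics/w3.png

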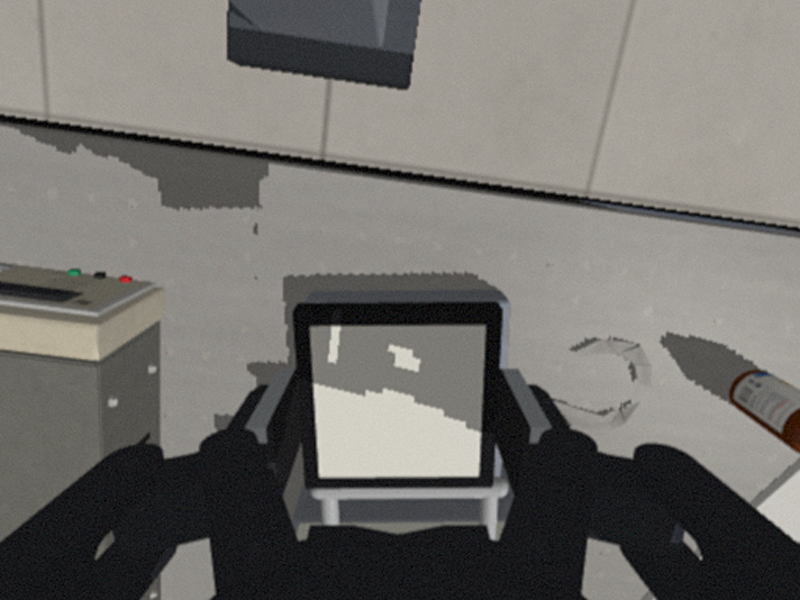

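The held tile (395,395) hides the sill; the camera looks on the robot side of the tool. I go further to the rear, above the hood, to see the pocket.

Emit:
step_arm --commands '[[50,[-15,0,-15],0],[50,[-50,0,-30],0],[50,[-90,0,-40],0],[50,[-125,0,-40],0],[50,[-140,0,-40],0],[50,[-140,0,-40],0],[50,[-140,0,-40],0]]'

```text
t: 8.5
tool_pos: [0.5161, 0.2056, 0.3864]
tool_rot: [0.213, -3.133, 0.0]
contact_force: [-0.3, 0.1, -1.0]
opening: 0.0588
grip_force: 32.7
```

Run:
```python
from h import *
w,i=grab('wrist');o=monitor.get_obs();print(o['tool_pos'],o['opening'],o['grip_force'])
cv2.imwrite('pics/w4.png',cv2.resize(w,(800,600),interpolation=cv2.INTER_CUBIC)[:,:,::-1]);np.savez('w4.npz',w=w,K=i['camera_matrix'],T=i['extrinsics'])
```

```text
[0.51594035 0.20574758 0.38652282] 0.0588619529898469 32.73820459842682
```

View pics/w4.png

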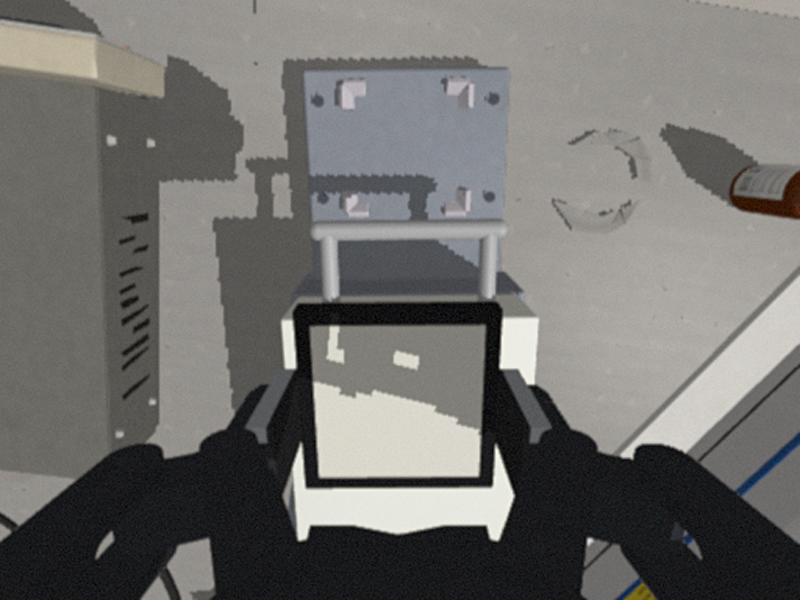

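The wrist view shows the whole sill: front corners (305,70) and (510,67), four pink corner angles near (350,93), (460,93), (355,205) and (458,202), and the bar from (313,231) to (507,231). The tile is square in the grip.

Run:
```python
from h import *
d=np.load('w4.npz');w=d['w'];i=dict(camera_matrix=d['K'],extrinsics=d['T'])
s=.64
f=lambda u,v,z:ray(i,u*s,v*s,z)[:2]
ang=lambda v:np.degrees(np.arctan2(v[1],v[0]))
F=[f(305,70,.03),f(510,67,.03)];print('front',F,np.linalg.norm(F[0]-F[1]),ang(F[1]-F[0])-90)
a=np.radians(8);ex=np.array([np.cos(a),np.sin(a)]);print('pocket from front',sum(F)/2+.049*ex)
B=[f(313,231,.09),f(507,231,.09)];b=sum(B)/2;print('bar',b,np.linalg.norm(B[0]-B[1]),ang(B[1]-B[0])-90,'pocket from bar',b-.044*ex)
# pink brackets: redder than the blue-grey sill
W=w.astype(int);roi=np.zeros(w.shape[:2],bool);roi[44:142,196:326]=1
m=(((W[...,0]-W[...,2])>-4)&(W.min(2)>100)&roi).astype(np.uint8)
n,l,st,c=cv2.connectedComponentsWithStats(m)
for k in range(1,n):
    if st[k][4]>20:
        x,y,ww,h,A=st[k];print(st[k], [f(u/s,v/s,.0365).round(4) for u,v in((x,y),(x+ww-1,y+h-1))])
ft=lambda u,v:f(u,v,.3864-.1687+.008)
T=[ft(295,303),ft(502,303),ft(494,487),ft(305,487)];print('tile',np.round(T,4),sum(T)/4,[np.linalg.norm(T[k]-T[k-1]).round(4) for k in range(4)], ang(T[1]-T[0])-90)
```

```text
front [array([0.40065997, 0.13268692]), array([0.38197623, 0.25769453])] 0.12639613526296972 8.500551822615051
pocket from front [0.43984123 0.20201021]
bar [0.4820522  0.20838634] 0.10673627145243905 7.754896519158507 pocket from bar [0.43848041 0.20226272]
[217  50  17  20 244] [array([0.4033, 0.1548]), array([0.418 , 0.1718])]
[285  50  19  19 246] [array([0.3946, 0.2188]), array([0.408 , 0.2386])]
[301  61  25  81 222] [array([0.4021, 0.2355]), array([0.4737, 0.2734])]
[284 121  18  18 205] [array([0.4596, 0.2285]), array([0.4741, 0.2484])]
[219 123  17  16 187] [array([0.4704, 0.1637]), array([0.4832, 0.1815])]
tile [[0.4879 0.1734]
 [0.48   0.231 ]
 [0.5399 0.2403]
 [0.548  0.1812]] [0.51393644 0.206457  ] [np.float64(0.0606), np.float64(0.0581), np.float64(0.0606), np.float64(0.0597)] 7.765225219684012
```

Run:
```python
from h import *
d=np.load('w4.npz');i=dict(camera_matrix=d['K'],extrinsics=d['T'])
C=np.array([ray(i,*p,.0365)[:2] for p in((217,50),(303,50),(301,138),(219,138))]);print(C.round(4),C.mean(0),[np.linalg.norm(C[k]-C[k-1]).round(4) for k in range(4)])
print(plan([.4385,.2015,.1],187.9))
```

```text
[[0.4033 0.1548]
 [0.3923 0.2357]
 [0.4741 0.2484]
 [0.4854 0.1652]] [0.43875401 0.20105846] [np.float64(0.0828), np.float64(0.0816), np.float64(0.0827), np.float64(0.084)]
(array([ 77.2,   6.3, 131.6]), np.float64(-0.1))
```

Emit:
step_arm --commands '[[50,[15,1,0],0],[50,[45,3,0],0],[50,[70,5,10],0],[50,[76,6,40],0],[50,[76,6,75],0],[50,[76,6,105],0],[50,[76,6,125],0],[50,[76,6,130],0],[50,[76,6,130],0]]'

```text
t: 9.68
tool_pos: [0.4403, 0.2017, 0.2572]
tool_rot: [-0.214, 3.134, 0.0]
contact_force: [-0.3, 0.1, 0.2]
opening: 0.0589
grip_force: 32.7
```

Run:
```python
from h import *
w,i=grab('wrist');o=monitor.get_obs();print(o['tool_pos'],o['contact_force'],o['opening'],o['grip_force'])
cv2.imwrite('pics/w5.png',cv2.resize(w,(800,600),interpolation=cv2.INTER_CUBIC)[:,:,::-1])
print(plan([.44,.201,.044],187.9))
```

```text
[0.4406754  0.20174628 0.25778252] [ 0.62245379  0.5141792  -0.08920166] 0.0588212601210596 32.72165536880493
(array([ 0.9, -0.7, 58.8]), np.float64(-0.09))
```

View pics/w5.png

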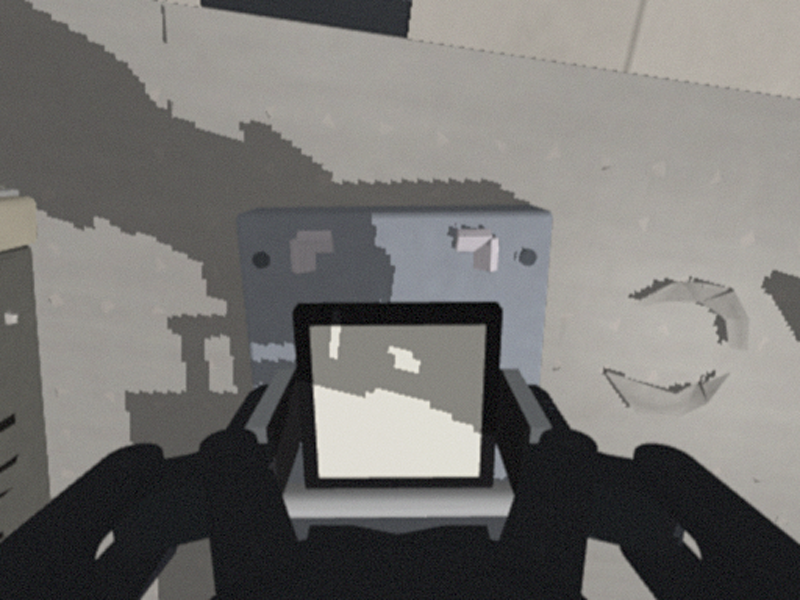

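The front corner angles sit at (310,250) and (478,250). The tile (295–502) is about 1.5 mm too far to the image right, so I correct for that while lowering.

Emit:
step_arm --commands '[[50,[1,-1,10],0],[50,[1,-1,28],0],[50,[1,-1,42],0],[50,[1,-1,50],0],[50,[1,-1,52],0],[50,[1,-1,52],0]]'

```text
t: 10.48
tool_pos: [0.44, 0.2005, 0.2048]
tool_rot: [-0.214, 3.134, 0.0]
contact_force: [-0.0, -0.5, -0.8]
opening: 0.0591
grip_force: 32.7
```

Emit:
step_arm --commands '[[50,[0,0,2],0],[50,[0,0,4],0],[50,[0,0,5],0],[50,[0,0,6],0],[50,[0,0,6],0]]'

```text
t: 11.1
tool_pos: [0.4399, 0.2005, 0.1988]
tool_rot: [-0.214, 3.134, 0.0]
contact_force: [-0.0, -0.9, -1.5]
opening: 0.0591
grip_force: 32.8
```

Emit:
step_arm --commands '[[50,[0,0,1],0],[50,[0,0,2],0],[50,[0,0,2],0]]'

```text
t: 11.48
tool_pos: [0.4402, 0.2006, 0.1986]
tool_rot: [0.214, -3.133, 0.001]
contact_force: [-6.1, -1.9, 14.2]
opening: 0.059
grip_force: 40.0
```

Emit:
step_arm --commands '[[50,[0,0,-2],0],[76,[0,0,-2],0],[80,[0,0,-2],0],[80,[0,0,-2],0],[80,[0,0,-10],0],[80,[0,0,-30],0],[60,[0,0,-60],0],[30,[0,0,-75],0],[0,[0,0,-75],0],[0,[0,0,-75],0]]'

```text
t: 12.72
tool_pos: [0.4394, 0.2003, 0.2706]
tool_rot: [0.214, -3.133, 0.001]
contact_force: [-0.5, -0.6, -0.3]
opening: 0.0001
grip_force: 0.0
```

Run:
```python
from h import *
w,i=grab('wrist');o=monitor.get_obs();print(o['tool_pos'],o['contact_force'],o['opening'])
cv2.imwrite('pics/w6.png',cv2.resize(w,(800,600),interpolation=cv2.INTER_CUBIC)[:,:,::-1])
m=(w.min(2)>150).astype(np.uint8);n,l,s,c=cv2.connectedComponentsWithStats(m)
for k in range(1,n):
  if s[k][4]>300: print(s[k])
```

```text
[0.43934276 0.20032274 0.2703573 ] [1.08926499 0.30018199 1.0206748 ] -0.00031780251443116575
[ 61   0  75  13 396]
[ 260    0  148   52 4916]
[ 400    0  112   70 6477]
[195  25  70  32 573]
[  342   101   170   234 24818]
[ 218  175   74   65 4249]
```

View pics/w6.png

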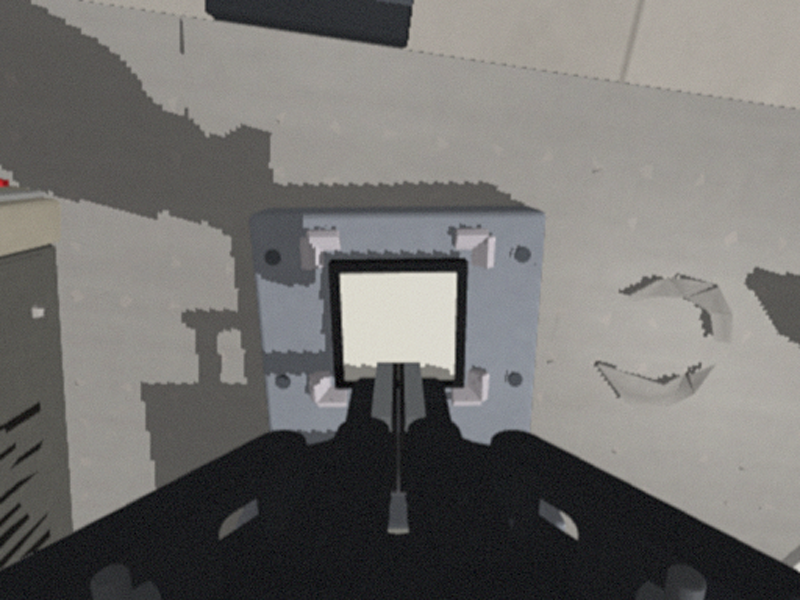

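The tile lies square between the four angles: tile 330–466 px, angles inward of 305 and 493. Now I press it down with closed fingertips.

Emit:
step_arm --commands '[[0,[0,0,15],0],[0,[0,0,35],0],[0,[0,0,50],0],[0,[0,0,56],0],[0,[0,0,58],0],[0,[0,0,59],0],[0,[0,0,60],0],[0,[0,0,60],0]]' --squeeze 20

```text
t: 13.78
tool_pos: [0.44, 0.2005, 0.2121]
tool_rot: [-0.213, 3.134, 0.0]
contact_force: [0.3, -0.1, 0.1]
opening: 0.0
grip_force: 0.0
```

Emit:
step_arm --commands '[[0,[0,0,1],0],[0,[0,0,2],0],[0,[0,0,3],0],[0,[0,0,3],0]]'

```text
t: 14.28
tool_pos: [0.4404, 0.2007, 0.2114]
tool_rot: [0.214, -3.133, 0.001]
contact_force: [-7.7, -3.2, 17.0]
opening: 0.0003
grip_force: 8.6
```

Contact came at a tile top height of about 38 mm, so it is seated. I back off, rise and turn 90° for the bar.

Emit:
step_arm --commands '[[0,[0,0,-10],0],[0,[0,0,-40],0],[0,[0,0,-85],0],[0,[0,0,-110],10],[41,[0,0,-110],20],[41,[0,0,-110],30],[41,[0,0,-110],40],[41,[0,0,-110],50],[41,[0,0,-110],60],[41,[0,0,-110],70],[41,[0,0,-110],80],[41,[0,0,-110],90]]'

```text
t: 15.78
tool_pos: [0.4398, 0.2005, 0.3188]
tool_rot: [2.072, 2.361, 0.0]
contact_force: [0.3, -0.3, -0.3]
opening: 0.0352
grip_force: 0.0
```

Emit:
step_arm --commands '[[41,[1,20,0],0],[41,[1,42,0],0],[41,[1,42,0],0],[41,[1,42,0],0]]'

```text
t: 16.27
tool_pos: [0.4809, 0.2071, 0.3185]
tool_rot: [-2.065, -2.367, 0.001]
contact_force: [-0.4, -0.6, -0.4]
opening: 0.0349
grip_force: 0.0
```

Run:
```python
from h import *
w,i=grab('wrist');o=monitor.get_obs();print(o['t'],o['tool_pos'],o['q'],o['contact_force'],o['opening'])
cv2.imwrite('pics/w7.png',cv2.resize(w,(800,600),interpolation=cv2.INTER_CUBIC)[:,:,::-1])
print(plan([.482,.2075,.09],97.9))
for p in([.482,.2075,.09],[.4752,.257,.09],[.4888,.158,.09]): print(proj(i,p)/.64)
```

```text
16.325 [0.48072754 0.2070958  0.31845853] [ 2.64525716e-01 -1.22183699e-01  1.93075301e+00  5.19794654e-05
  1.33375885e+00  1.28310834e-01] [-0.22067429  0.1908114   0.07138866] 0.03560093814232027
(array([ 0.2,  1.4, 73.5]), np.float64(-0.1))
[399.76254748 331.34111904]
[399.77865474 215.38154963]
[399.74846597 432.71694847]
```

View pics/w7.png

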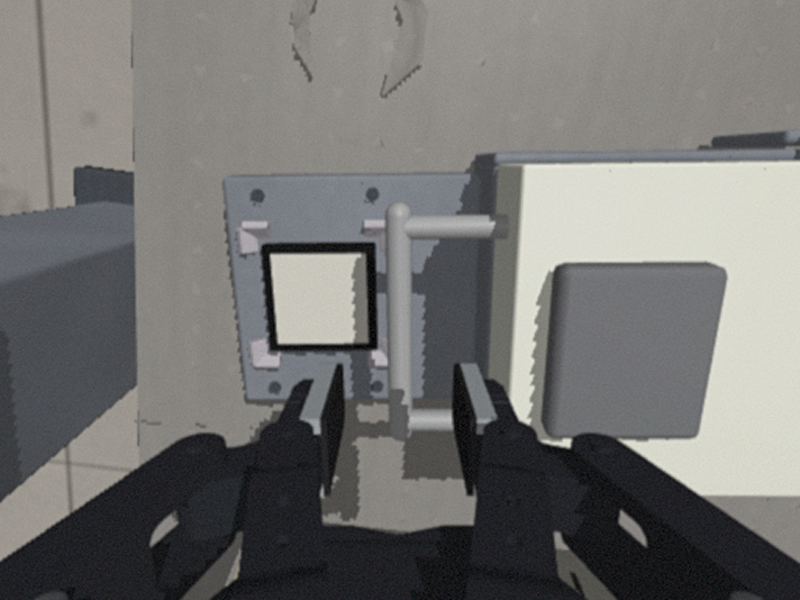

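The bar at column 399, rows 205–438, matches the prediction, and the tile sits square in the pocket. I descend and pinch the bar.

Emit:
step_arm --commands '[[41,[0,1,8],0],[41,[0,1,28],0],[41,[0,1,50],0],[41,[0,1,66],0],[41,[0,1,73],0],[41,[0,1,73],0],[25,[0,1,73],0],[10,[0,1,73],0],[5,[0,1,73],0],[5,[0,1,73],0],[5,[0,1,73],0]]' --squeeze 25

```text
t: 17.7
tool_pos: [0.4815, 0.2073, 0.2456]
tool_rot: [-2.063, -2.366, 0.004]
contact_force: [-4.1, -0.8, 1.2]
opening: 0.0098
grip_force: 24.6
```

Run:
```python
from h import *
o=monitor.get_obs();print(o['t'],o['tool_pos'],o['contact_force'],o['opening'],o['grip_force'])
for q in(0,.1,.2,.3,.4,.5,.6,.7,.8,.9,.93,1,1.1,1.15):
    print(q,[round(215*(np.cos(.14)-np.cos(q+.14)),1),round(-215*(np.sin(q+.14)-np.sin(.14)),1)])
```

```text
17.7 [0.48154821 0.20730457 0.24558397] [-4.14975967 -0.75709728  1.22194736] 0.009785907424151348 24.566495418548584
0 [np.float64(0.0), np.float64(-0.0)]
0.1 [np.float64(4.1), np.float64(-21.1)]
0.2 [np.float64(10.2), np.float64(-41.7)]
0.3 [np.float64(18.4), np.float64(-61.6)]
0.4 [np.float64(28.5), np.float64(-80.5)]
0.5 [np.float64(40.4), np.float64(-98.4)]
0.6 [np.float64(54.1), np.float64(-115.0)]
0.7 [np.float64(69.4), np.float64(-130.1)]
0.8 [np.float64(86.1), np.float64(-143.6)]
0.9 [np.float64(104.1), np.float64(-155.4)]
0.93 [np.float64(109.7), np.float64(-158.6)]
1 [np.float64(123.1), np.float64(-165.4)]
1.1 [np.float64(143.1), np.float64(-173.3)]
1.15 [np.float64(153.3), np.float64(-176.6)]
```

Emit:
step_arm --commands '[[5,[0,0,-3],0],[5,[0,1,-8],0],[5,[0,2,-14],0],[5,[0,4,-21],0],[5,[0,7,-31],0],[5,[0,10,-42],0],[5,[0,14,-52],0],[5,[0,18,-62],0],[5,[0,23,-71],0],[5,[0,28,-80],0],[5,[0,31,-85],0],[5,[0,31,-85],0]]'

```text
t: 19.2
tool_pos: [0.5109, 0.2116, 0.3316]
tool_rot: [-2.059, -2.362, 0.015]
contact_force: [-21.5, -1.9, 9.6]
opening: 0.0098
grip_force: 25.2
```

The bar pulls radially outward by about 23 N, so my arc runs about 1.7 mm inside the true one. I correct from the measured pose.

Emit:
step_arm --commands '[[5,[0,-1.3,-1],0],[5,[0,2,-6],0],[5,[0,5.5,-11.6],0],[5,[0,8.5,-16],0],[5,[0,11.8,-20.3],0],[5,[0,15,-24.5],0],[5,[0,18.5,-28.7],0],[5,[0,22,-33],0],[5,[0,25.6,-36.8],0],[5,[0,29.3,-40.7],0],[5,[0,33.2,-44.5],0],[5,[0,33.2,-44.5],0]]'

```text
t: 20.7
tool_pos: [0.5454, 0.2165, 0.3793]
tool_rot: [-2.063, -2.366, 0.001]
contact_force: [-13.8, -1.3, 13.1]
opening: 0.0099
grip_force: 24.9
```

```bash
cat > arc.py <<'E'
from h import *
import sys
o=monitor.get_obs();ex=np.array([np.cos(np.radians(7.9)),np.sin(np.radians(7.9))])
s0=np.array([.4815,.2073,.2456]);p=o['tool_pos']-s0;d=np.array([p[:2]@ex,p[2]])*1000
ch=np.hypot(*d);dq=2*np.arcsin(ch/430);a=np.arctan2(d[0],d[1])-dq/2
print(o['t'],'disp',d,'dq',dq,'a',a,o['contact_force'],o['tool_rot'],o['opening'],o['grip_force'])
th=a+dq
for q in map(float,sys.argv[1:]):
    print(q,(215*(np.cos(th)-np.cos(a+q))).round(1),(-215*(np.sin(a+q)-np.sin(th))).round(1))
E
python3 arc.py .7 .75 .8 .85 .9 .95 1
```

```text
20.7 disp [ 64.52242051 133.65032131] dq 0.7047752875954462 a 0.09738153084127604 [-13.83917633  -1.27155714  13.10716489] [-2.06294850e+00 -2.36610743e+00  1.38195222e-03] 0.009931469652768525 24.900757670402527
0.7 -0.7 0.7
0.75 7.1 -6.6
0.8 15.4 -13.5
0.85 23.9 -20.0
0.9 32.8 -26.1
0.95 42.0 -31.7
1.0 51.4 -36.8
```

Emit:
step_arm --commands '[[5,[0,-1,-1.5],0],[5,[0,-2,-3],0],[5,[0,-2,-3],0],[5,[0,-2,-3],0]]'

```text
t: 21.2
tool_pos: [0.5439, 0.2162, 0.3783]
tool_rot: [-2.064, -2.367, -0.001]
contact_force: [-4.0, 4.0, -0.4]
opening: 0.0099
grip_force: 24.7
```

```bash
python3 arc.py
python3 - <<'E'
from h import *
for n in('scene','top'):
    im,i=grab(n); np.save(n+'2.npy',im)
    H=cv2.cvtColor(im,cv2.COLOR_RGB2HSV);
    # hinge cheek region: project viewer points
    ex=np.array([.9905,.1374]);ey=np.array([-.1374,.9905]);O=np.array([.4387,.2013])+.172*ex
    V=lambda x,y,z:np.r_[O+ex*x+ey*y,z]
    u,v=proj(i,V(-.085+.17,-.078,.06));print(n,'hinge px',u,v)
    for nm,m in(('yel',(H[...,0]>18)&(H[...,0]<38)&(H[...,1]>110)),('red',((H[...,0]<8)|(H[...,0]>172))&(H[...,1]>110))):
        m=m.copy();Y,X=np.mgrid[:384,:512];m&=(np.hypot(X-u,Y-v)<25)
        print(nm,m.sum(),np.argwhere(m)[:12,::-1].tolist())
E
```

```text
21.2 disp [ 63.00144815 132.7191255 ] dq 0.6973632892861914 a 0.09451991807537896 [-3.99994367  4.00804169 -0.40170835] [-2.06406052e+00 -2.36660401e+00 -1.29766312e-03] 0.009864853285812868 24.732826352119446
scene hinge px 242.70856049337573 158.10526006585002
yel 1 [[243, 158]]
red 0 []
top hinge px 204.970486407887 175.54876928683922
yel 0 []
red 123 [[185, 176], [186, 176], [187, 176], [184, 177], [185, 177], [186, 177], [187, 177], [181, 178], [182, 178], [183, 178], [184, 178], [185, 178]]
```

The force is nearly zero after the outward correction. The chord gives q ≈ 0.69, and I continue the arc from here.

```bash
python3 arc.py .74 .78 .82 .86 .9
```

```text
21.3 disp [ 62.99905723 132.72353321] dq 0.6973779214223231 a 0.09448503466958252 [-3.13961056  4.19570202  0.74612635] [-2.06404435e+00 -2.36658865e+00 -1.18483711e-03] 0.00984897790071648 24.736854135990143
0.74 6.7 -6.3
0.78 13.1 -11.9
0.82 19.8 -17.3
0.86 26.8 -22.4
0.9 33.9 -27.3
```

Emit:
step_arm --commands '[[5,[0,3,-3.2],0],[5,[0,6.4,-6.5],0],[5,[0,9.5,-9.3],0],[5,[0,12.5,-12.3],0],[5,[0,15.7,-15],0],[5,[0,19,-17.8],0],[5,[0,22.3,-20.5],0],[5,[0,25.7,-23.1],0],[5,[0,29,-25.6],0],[5,[0,32.5,-28],0],[5,[0,32.5,-28],0]]'

```text
t: 22.68
tool_pos: [0.5765, 0.2208, 0.406]
tool_rot: [-2.064, -2.367, -0.004]
contact_force: [-0.9, 5.7, -2.2]
opening: 0.01
grip_force: 24.6
```

```bash
python3 arc.py .95 1 1.05 1.1 1.13
```

```text
22.675 disp [ 95.96728825 160.39793603] dq 0.8993792861502482 a 0.0894844432333251 [-0.86400012  5.70780939 -2.22849941] [-2.06431468 -2.36704834 -0.00382411] 0.010000758848199938 24.626387357711792
0.95 9.2 -5.7
1.0 18.6 -11.0
1.05 28.3 -15.7
1.1 38.2 -19.9
1.13 44.2 -22.3
```

Emit:
step_arm --commands '[[5,[0.3,4.5,-3],0],[5,[0.5,9.2,-6],0],[5,[0.5,13.9,-8.7],0],[5,[0.5,18.6,-11.2],0],[5,[0.5,23.5,-13.7],0],[5,[0.5,28.3,-16],0],[5,[0.5,33.2,-18.2],0],[5,[0.5,38.2,-20.3],0],[5,[0.5,43.2,-22.2],0],[5,[0.5,48.3,-24],0],[5,[0.5,52,-25.2],0],[5,[0.5,52,-25.2],0]]'

```text
t: 24.18
tool_pos: [0.628, 0.2284, 0.4319]
tool_rot: [-2.064, -2.367, -0.004]
contact_force: [-1.3, 6.4, -1.4]
opening: 0.0095
grip_force: 24.6
```

```bash
python3 arc.py 1.1 1.05 1 .96 .93
python3 - <<'E'
from h import *
im,i=grab('scene');H=cv2.cvtColor(im,cv2.COLOR_RGB2HSV)
s=im[130:175,215:260].astype(int);h=H[130:175,215:260]
for nm,m in(('yel',(h[...,0]>16)&(h[...,0]<38)&(h[...,1]>70)),('red',((h[...,0]<10)|(h[...,0]>170))&(h[...,1]>70))):
    print(nm,[(x+215,y+130,im[y+130,x+215].tolist()) for y,x in np.argwhere(m)][:15])
E
```

```text
24.175 disp [148.02884331 186.31063625] dq 1.1728613465017967 a 0.08496419384779619 [-1.33946581  6.37691605 -1.38992603] [-2.0642997  -2.3674154  -0.00402673] 0.009484045514543866 24.610787630081177
1.1 -14.7 5.4
1.05 -24.6 9.7
1.0 -34.2 14.4
0.96 -41.7 18.6
0.93 -47.2 21.9
yel [(np.int64(243), np.int64(155), [146, 140, 99]), (np.int64(243), np.int64(156), [172, 155, 65])]
red [(np.int64(241), np.int64(156), [113, 67, 74]), (np.int64(242), np.int64(157), [113, 81, 80])]
```

Run:
```python
from h import *
o=monitor.get_obs();w,i=grab('wrist');np.save('w8.npy',w)
M=R.from_rotvec(o['tool_rot']).as_matrix()
for dz in(0,.005,.010): # bar end at tool x=+50 mm, grasp depth + dz; also bar edges ±5.5 at tool x=40
    P=lambda x,y:proj(i,o['tool_pos']+M@np.array([x,y,.155+dz])).round(1)
    print(dz,'end',P(.05,0),'edges',P(.04,-.0055),P(.04,.0055))
print('col255 rows 100-200',w[100:200:3,255].mean(1).astype(int).tolist())
for r in(135,140,145,150): print(r,w[r,235:277].mean(1).astype(int).tolist())
```

```text
0 end [253.2 158.7] edges [240.  182.6] [266.6 182.6]
0.005 end [253.3 156.6] edges [240.6 179.7] [266.1 179.7]
0.01 end [253.3 154.7] edges [241. 177.] [265.7 176.9]
col255 rows 100-200 [133, 126, 200, 219, 192, 193, 194, 193, 195, 195, 192, 190, 194, 195, 152, 170, 176, 191, 174, 163, 164, 165, 163, 162, 160, 160, 159, 158, 160, 161, 163, 158, 158, 160]
135 [23, 29, 22, 26, 33, 24, 31, 26, 18, 47, 112, 180, 197, 195, 194, 189, 194, 196, 194, 195, 188, 194, 197, 197, 191, 195, 192, 194, 194, 193, 190, 194, 193, 192, 193, 195, 191, 194, 194, 193, 193, 192]
140 [29, 29, 32, 30, 22, 30, 26, 28, 23, 32, 97, 181, 194, 195, 192, 193, 191, 196, 192, 189, 195, 195, 190, 198, 196, 196, 192, 195, 194, 192, 191, 196, 194, 194, 194, 192, 192, 193, 192, 193, 193, 196]
145 [86, 110, 129, 128, 119, 113, 91, 77, 57, 58, 96, 125, 136, 143, 153, 156, 158, 169, 167, 169, 170, 168, 170, 165, 160, 159, 158, 169, 182, 190, 197, 192, 194, 194, 195, 191, 196, 194, 193, 193, 186, 181]
150 [183, 184, 185, 185, 194, 191, 179, 130, 104, 118, 126, 137, 143, 147, 152, 159, 164, 173, 177, 182, 190, 186, 183, 181, 178, 173, 168, 164, 160, 154, 138, 134, 135, 137, 138, 139, 141, 143, 150, 148, 153, 149]
```

The numbers agree with a 215 mm radius only if the bar has slid about 10 mm toward the fingertips, and the wrist picture supports that. With the bar still captive between the pads, I loosen slightly, go down 10 mm and grip again more firmly.

Emit:
step_arm --commands '[[16,[0,0,2],0],[16,[0,0,5],0],[16,[0,0,8],0],[16,[0,0,10],0],[5,[0,0,10],0],[5,[0,0,10],0],[5,[0,0,10],0]]' --squeeze 40

```text
t: 25.15
tool_pos: [0.6276, 0.2275, 0.4209]
tool_rot: [2.065, 2.367, -0.001]
contact_force: [1.7, -1.2, -2.7]
opening: 0.0094
grip_force: 38.9
```

```bash
cat > nom.py <<'E'
from h import *
import sys
o=monitor.get_obs();a=np.radians(7.9);ex=np.array([np.cos(a),np.sin(a)])
p=o['tool_pos']-np.array([.4815,.2073,.2456]);x,z=p[:2]@ex*1000-212.9,p[2]*1000+30
print(o['t'],'R',np.hypot(x,z),'q',np.arctan2(z,-x)-.14,o['contact_force'],o['opening'],o['grip_force'])
for q in map(float,sys.argv[1:]):print(q,(-215*np.cos(q+.14)-x).round(1),(z-215*np.sin(q+.14)).round(1))
w,i=grab('wrist');print('col255',w[125:185:3,255].mean(1).astype(int).tolist())
E
python3 nom.py 1.1 1.05 1 .96 .92
```

```text
25.15 R 215.45446223055126 q 1.122393585353016 [ 1.6598044  -1.20675323 -2.74805367] 0.009367805247581549 38.866397738456726
1.1 -4.4 1.9
1.05 -14.5 5.7
1.0 -24.4 9.9
0.96 -32.1 13.7
0.92 -39.7 17.7
col255 [192, 193, 193, 190, 196, 190, 155, 171, 184, 188, 178, 163, 162, 160, 161, 160, 159, 162, 160, 160]
```

Run:
```python
from h import *
o=monitor.get_obs();w,i=grab('wrist');M=R.from_rotvec(o['tool_rot']).as_matrix()
for dz in(-.01,0,.01):print(dz,proj(i,o['tool_pos']+M@np.array([.055,0,.155+dz])).round(1), [proj(i,o['tool_pos']+M@np.array([.050,s*.0055,.155+dz]))[0].round(1) for s in(-1,1)])
w8=np.load('w8.npy')
for a in(w8,w):
    print('col255',a[132:152,255].mean(1).astype(int).tolist())
    for r in (153,156):print(r,a[r,236:274].mean(1).astype(int).tolist())
```

```text
-0.01 [253.1 150.2] [np.float64(238.5), np.float64(267.8)]
0 [253.2 146.4] [np.float64(239.7), np.float64(266.8)]
0.01 [253.3 143.2] [np.float64(240.8), np.float64(265.9)]
col255 [192, 190, 196, 188, 194, 191, 193, 195, 195, 182, 152, 152, 165, 170, 174, 180, 176, 183, 190, 191]
153 [177, 182, 188, 189, 186, 158, 106, 98, 115, 123, 131, 137, 145, 146, 152, 158, 168, 173, 176, 187, 190, 180, 179, 174, 171, 165, 163, 155, 149, 140, 138, 151, 156, 148, 155, 155, 157, 154]
156 [180, 184, 185, 185, 185, 160, 108, 95, 107, 122, 127, 129, 136, 140, 141, 149, 152, 157, 160, 163, 161, 162, 165, 166, 162, 165, 159, 154, 147, 136, 138, 154, 158, 160, 156, 157, 155, 154]
col255 [195, 193, 191, 194, 191, 191, 195, 190, 191, 177, 152, 156, 161, 168, 173, 175, 181, 180, 186, 186]
153 [183, 181, 188, 183, 138, 99, 109, 122, 127, 136, 141, 142, 151, 153, 158, 164, 170, 178, 185, 190, 190, 179, 184, 179, 175, 167, 165, 160, 157, 146, 139, 147, 146, 151, 153, 149, 154, 151]
156 [181, 183, 188, 179, 126, 97, 101, 109, 117, 127, 129, 140, 143, 145, 143, 150, 155, 162, 165, 168, 169, 170, 170, 169, 167, 163, 159, 155, 146, 143, 137, 143, 152, 156, 161, 158, 158, 154]
```

The bar's apparent width (25 px before, 26.3 px now) fits a centred grip, with R = 215 mm and q = 1.12, past balance. Now I bring it back to q ≈ 0.92.

Emit:
step_arm --commands '[[5,[0,-2.5,1],0],[5,[0,-6.5,2.6],0],[5,[0,-10.5,4.2],0],[5,[0,-14.5,5.7],0],[5,[0,-18.5,7.3],0],[5,[0,-22.5,9.1],0],[5,[0,-26.5,10.9],0],[5,[0,-30.5,12.9],0],[5,[0,-34,14.7],0],[5,[0,-37,16.3],0],[5,[0,-39,17.3],0],[5,[0,-39,17.3],0]]'

```text
t: 26.75
tool_pos: [0.5888, 0.2219, 0.4046]
tool_rot: [2.065, 2.366, -0.001]
contact_force: [2.3, -4.9, -1.5]
opening: 0.0095
grip_force: 39.1
```

```bash
python3 nom.py .92
```

```text
26.75 R 216.0151462541161 q 0.925111426580186 [ 2.27697499 -4.91200917 -1.54784681] 0.009524007236732454 39.074989557266235
0.92 -0.5 1.4
col255 [5, 13, 19, 22, 33, 34, 151, 166, 179, 185, 173, 156, 156, 156, 157, 158, 158, 157, 157, 156]
```

Emit:
step_arm --commands '[[5,[0,0,0],0],[5,[0,0,0],0],[5,[0,0,0],0],[5,[0,0,0],0],[5,[0,0,0],0],[5,[0,0,0],0],[5,[0,0,0],0],[5,[0,0,0],0]]'

```text
t: 27.8
tool_pos: [0.5889, 0.222, 0.4047]
tool_rot: [2.065, 2.366, -0.001]
contact_force: [1.4, -4.2, -1.3]
opening: 0.0094
grip_force: 39.1
```

```bash
python3 nom.py
python3 - <<'E'
from h import *
d=np.load('a.npz');im,i=grab('scene','fin.png')
u,v=proj(i,[.4388,.2013,.038]).astype(int);print('tile px',u,v)
m=(im.min(2)>150).astype(np.uint8);m[:,:u-20]=0;m[:,u+20:]=0;m[:v-16]=0;m[v+16:]=0
cs=[c for c in cv2.findContours(m,0,1)[0] if cv2.contourArea(c)>30]
for c in cs:
    P=np.array([ray(i,a,b,.038)[:2] for a,b in c[:,0]]).astype(np.float32)*1000;print(cv2.minAreaRect(P))
df=np.abs(im.astype(int)-d['a']).max(2)>45
print('dropper',df[150:182,136:152].sum(),'lensbox',df[288:316,346:378].sum())
E
```

```text
27.8 R 216.03169442884095 q 0.9256928905985452 [ 1.40981285 -4.2481285  -1.2557718 ] 0.009393670566938794 39.08842742443085
col255 [18, 19, 27, 21, 22, 37, 151, 164, 178, 186, 172, 155, 156, 159, 156, 155, 158, 155, 158, 158]
tile px 188 188
((448.7613525390625, 236.27700805664062), (141.77072143554688, 208.49156188964844), 7.661603927612305)
dropper 0 lensbox 0
```

Run:
```python
from h import *
for n,thr in(('scene',185),('scene',205),('top',185),('wrist',150)):
    im,i=grab(n);u,v=proj(i,[.4388,.2013,.038]);print(n,u,v)
    if not(0<=u<512 and 0<=v<384):continue
    print(im[int(v),int(u)])
    N,l,s,c=cv2.connectedComponentsWithStats((im.min(2)>thr).astype(np.uint8),connectivity=4);k=l[int(v),int(u)]
    if k:
        cs=max(cv2.findContours((l==k).astype(np.uint8),0,1)[0],key=cv2.contourArea)
        P=np.array([ray(i,a,b,.038)[:2] for a,b in cs[:,0]]).astype(np.float32)*1000;print(cv2.minAreaRect(P))
```

```text
scene 188.3163589928174 188.79642103008032
[230 230 229]
((440.2585144042969, 202.08340454101562), (49.042423248291016, 49.82732009887695), 8.198118209838867)
scene 188.3163589928174 188.79642103008032
[231 231 229]
((439.45263671875, 201.05868530273438), (47.12682342529297, 46.853389739990234), 8.128437995910645)
top 195.27718873700374 236.93003657566328
[92 52 49]
wrist 117.30802693044564 169.33050028089207
[200 198 188]
((439.6007080078125, 200.75242614746094), (49.45956039428711, 48.82860565185547), 7.977799415588379)
```

The tile measures 49 x 49 mm of white face at z = 38 mm, centred in the pocket at yaw 8.0°, so it is level and seated. The hood is steady at q ≈ 0.925, and the bystanders have not moved.

```bash
python3 -c "
from station import finish_job
print(finish_job())"
```

```text
the job is handed in; nothing more can be done
None
```

I handed the job in: the tile is seated level in the pocket, and the hood was raised to about 1.12 rad, brought back, and is held steady at about 0.925 rad (4° below balance), with the dropper bottle and lens box unmoved. I viewed 11 pictures, one over the limit of 10.

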